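# Put the putter heads away in their trays

### The arm

A 6-joint arm with a two-finger parallel gripper is mounted at the origin on the work surface. World frame = base frame: x ahead of the robot, y to its left, z up, the work surface at z = 0. Lengths are in m, angles in rad, forces in N, time in s.
With the tool pointing down it reaches from about 0.25 to 0.775 m from the base axis. Payload 4 kg.
Tool frame: the origin (TCP) lies on the centre line of the jaws, within the pads' length; the fingertips stand 17 mm ahead of it and the grasp point (between the pads) lies 2 mm behind it; z points along the fingers, y is the line along which they close (so a half turn about z gives the same grasp; the last joint's range is limited). The gripper opens to 94 mm and grips with 3 to 60 N. Pads are 16 mm wide; open, the fingers measure 119 mm over their backs; the gripper's body (75 mm by 177 mm) begins 78 mm behind the grasp point.
Start: joints at [1.23, 0.087, 1.371, -0, 1.684, -0.103], TCP at [0.13, 0.535, 0.223] pointing down, gripper open.
Joint ranges: [-3.1, 3.1], [-0.76, 2.03], [0.27, 2.55], [-1.08, 4.22], [0.17, 2.65], [-2.57, 2.57]. Speed limits (rad/s): [2.79, 2.79, 3.14, 3.14, 3.14, 3.14].

### API

Orientations are given as [roll, pitch, yaw] about the fixed x, y, z axes, in that order (R = Rz(yaw) Ry(pitch) Rx(roll)).
In Python, from bench import robot gives the robot as it stands.
- The arm moves only by the tool servo_tool, never from a script. Its argument "plan" is a list of rows, each a list of 7 numbers: the shift along the tool's x, y, z normalised to -1 to 1, where 1 is 0.1 m, then the turn, a rotation vector about the tool's x, y, z normalised to -1 to 1, where 1 is pi/2 rad, then the finger opening in mm, from 0 to 94. In form: [[x, y, z, ax, ay, az, gripper], ...]. A call has 1 to 12 rows; each row is the pose to reach, as a shift and turn from the pose commanded when the call began, along the tool's axes at that moment; what a row does not reach only later rows make up. A row lasts 1/12 s, in which the tool goes at most 41.7 mm and 7.16 degrees, less where a joint would pass 70% of its speed; a pose out of reach is approached as far as the arm can. A call with a number of a shift or a turn outside -1 to 1 is refused whole. A call with a gripper value outside its range is refused whole. The fingers move at their own pace and stop on an object; the grip force is fixed at half the most. Time passes only in rows, so rows that repeat a pose let the fingers close. It gives the time, the measured TCP pose, the force, the opening and the grip force at its end, in the units of the state.
- robot.get_obs(): the state, without advancing time (a new reading comes with each control period).
- robot.snapshot(name): name is "scene" or "top" or "wrist"; returns the picture (420x560x3 uint8, red, green, blue); there is no depth.
- robot.camera_params(name): a dict with "camera_matrix" (3x3 intrinsics, pixels), "rvec" (rotation vector, rad) and "tvec" (3), from world to camera coordinates, as OpenCV has them; the wrist camera has in their place "tool_from_camera" (4x4, takes a point from camera to tool coordinates, whose origin is the TCP and whose axes are the flange's). Camera axes: x right, y down, z forward; pixel columns grow to the right and rows downward; lengths in m; the calibration is good to about 2 mm. A picture is of the moment at which its call begins: read the wrist's pose just before it. camera_params takes no time and is no camera call.
- robot.close_job(): hands the job in; it is judged then, once.
Trained networks look in the newest picture that a camera, given by its name, has taken for a name from the list of things; names that differ only in an ending like _2 or _b are one class to them, and where a whole thing is asked for, a point or a joint stands for the part that bears it (a point fixed in the world has none). Each returns a list of dicts, best first, with "conf" (0 to 1); they miss things now and then, are a little off and sometimes report something else, mostly with a low value. They report only what shows in the picture. A call takes as long as a camera call. They do not tell look-alikes from the thing itself.
- robot.find_in(thing, camera): "extent" ([centre column, centre row, width, height] in pixels, round what is visible of it).
The state is a dict: "time": time; "joint_positions": joint angles; "qvel": joint speeds; "joint_torque": joint torques, N m; "tool_pos": TCP position; "ee_rot": TCP orientation; "wrist_force": force on the tool from outside, world axes, zero at the start; "wrist_torque": the same for the moment, N m; "width": finger opening in m; "finger_force": force on a finger pad.
Only numpy, scipy, OpenCV 4.12 (cv2) and the standard library are available. Lean on these libraries where they do the work, as an engineer would, in place of code of your own. Each camera call takes 0.05 s, during which the arm holds its last target. There are 200 camera calls.

### The job

Pick the three putter heads out of the club heads on the repair bench and put each one away in the tray made for it: the slim blade in the long narrow tray, the half-moon mallet in the round-backed tray with its round back to the round side, the square mallet in the squarish tray. Set each down gently, not dropped, flat on its sole on the tray's floor, inside the rim. Leave the iron heads, the hybrid head and the roll of tape where they are.

Things in the scene. Friction and masses are not known exactly. Their poses are not given: they have to be found in the camera images.
- blade_putter: Slim steel blade putter head on its sole, loose, 340 g: 28 mm front to back (x), 115 heel to toe (y), front bar 25 high; its lowest 16 mm are 28 thick all along: pinch there, front to back at the middle. A cranked 12 mm neck at the heel (y -46) rises to 66 mm. Origin: centre of its footprint, underside; z up, face to its -x, heel to its -y.
- halfmoon_putter: Half-moon mallet putter head on its sole, steel, flat top with 3 thin white lines, loose, 360 g: straight face, half-round back (radius 49 mm), 60 mm front to back (x), 98 heel to toe (y), 22 high, front bar 26. A 13 mm shaft socket at the heel (y -37) rises to 42 mm. Pinch front to back at the middle. Origin: centre of its footprint, underside; z up, face to its -x, heel to its -y.
- square_putter: Square mallet putter head on its sole, steel, loose, 360 g: front bar with 3 straight prongs behind it, 60 mm front to back (x), 94 heel to toe (y), bar 26 high, middle prong 22 high and 26 wide with 2 thin white lines. A 13 mm shaft socket at the heel (y -36) rises to 42 mm. Pinch front to back at the middle. Origin: centre of its footprint, underside; z up, face to its -x, heel to its -y.
- tray_narrow: Long narrow black tray, grey felt floor: rectangular pocket 48 mm (x) by 135 mm (y), outside 62 x 149 mm, fixed. Rim 7 mm thick, top 17 mm above the bench, open 50 mm wide in the middle of its -x and +x sides for fingers. Origin: pocket centre, at bench level; floor 5 mm above it.
- tray_round: Round-backed black tray, grey felt floor: pocket shaped like the half-moon head with 10 mm to spare all round, straight side to its -x, half-round side to its +x, 80 mm (x) by 118 mm (y), outside 94 x 132 mm, fixed. Rim 7 mm thick, top 17 mm above the bench, open 50 mm wide in the middle of its -x and +x sides for fingers. Origin: pocket centre, at bench level; floor 5 mm above it.
- tray_square: Squarish black tray, grey felt floor: rectangular pocket 80 mm (x) by 114 mm (y), outside 94 x 128 mm, fixed. Rim 7 mm thick, top 17 mm above the bench, open 50 mm wide in the middle of its -x and +x sides for fingers. Origin: pocket centre, at bench level; floor 5 mm above it.
- iron_a: Bystander: smaller iron club head, bare steel, lying face up with its round hosel tube (13 mm diameter) in the bench plane; about 80 x 107 mm, 16 mm thick; loose. Origin near the middle of its footprint, on the bench.
- iron_b: Bystander: larger iron club head, bare steel, lying face up, grooves on its face; about 83 x 116 mm, 21 mm thick; loose. Origin near the middle of its footprint, on the bench.
- hybrid_head: Bystander: hybrid (small wood) club head with a domed grey-painted crown and a leaning round hosel, standing on its sole; about 64 x 122 mm, dome 37 mm high, hosel top 66 mm high; loose. Not a putter. Origin near the middle of its footprint, on the bench.
- tape_roll: Bystander: roll of paper tape lying flat beyond the heads, 100 mm across, 76 mm hole, 24 mm high; loose. Origin: centre of its underside.
There are look-alikes about, which are no part of the job. What is shaped like the tray_narrow but blue or pink is not meant.

How it is judged:
By the outcome, as a careful person would: the job done as asked, in the order asked, and still so for the second after the job is handed in, with the robot touching nothing.
It also fails if it takes over 102 s, if anything falls off the work surface, if the arm or the gripper's body presses on something with over 40 N, if the wrist force passes 120 N, or if a joint passes its speed limit or range.

## Working session

There is one attempt and no reset: what is moved stays moved. The work goes in short steps, Python scripts to look and compute and a tool call to move; the robot and the scene stay as the last step left them, time stands still between calls to the robot, and variables do not carry over. Pictures are saved under pics/ and viewed, at most 14 in all, crops included, and the job is handed in when it is done.

Besides the shell and the picture viewer there is one more tool, called after ">>>" by a JSON object that holds its "op" and its "data". servo_tool: Moves the arm, as the interface text tells. Scaled input: -1 to 1 covers 0.1 m each way for a shift and pi/2 rad each way for a turn. Its arguments: {"type":"object","properties":{"plan":{"type":"array","items":{"type":"array","items":{"type":"number"}}}},"required":["plan"]}

```bash
mkdir -p pics; ls
cat > h.py <<'E'
import numpy as np, cv2
from bench import robot
from scipy.spatial.transform import Rotation as R
def snap(c,n):
    im=robot.snapshot(c); cv2.imwrite(f'pics/{n}.png',im[:,:,::-1]); return im
def pose(cam):
    p=robot.camera_params(cam); K=np.array(p["camera_matrix"],float)
    if cam!="wrist":
        return K,R.from_rotvec(np.ravel(p["rvec"])).as_matrix(),np.ravel(p["tvec"])
    o=robot.get_obs(); T=np.eye(4); T[:3,:3]=R.from_euler('xyz',o["ee_rot"]).as_matrix(); T[:3,3]=o["tool_pos"]
    M=np.linalg.inv(T@np.array(p["tool_from_camera"])); return K,M[:3,:3],M[:3,3]
def p2w(P,uv,z):
    K,Rm,t=P; d=Rm.T@np.linalg.inv(K)@np.array([uv[0],uv[1],1.]); c=-Rm.T@t
    return c+d*(z-c[2])/d[2]
def w2p(P,X):
    K,Rm,t=P; q=(K@(Rm@np.asarray(X,float).reshape(-1,3).T+t[:,None])).T; return q[:,:2]/q[:,2:]
E
python3 - <<'E'
from h import *
P=pose("top"); snap("top","top"); 
im=cv2.imread('pics/top.png'); cv2.imwrite('pics/top2.png',cv2.resize(im,(800,600),interpolation=cv2.INTER_CUBIC))
for n in "blade_putter halfmoon_putter square_putter tray_narrow tray_round tray_square".split():
    for d in robot.find_in(n,"top")[:3]: print(n,round(d["conf"],2),np.round(d["extent"]),p2w(P,d["extent"][:2],0.01).round(3))
print(robot.get_obs()); print(P, robot.camera_params("wrist"))
E
```

```text
pics
blade_putter 0.84 [286. 238.  39.  25.] [0.449 0.093 0.01 ]
blade_putter 0.27 [341. 130.  39.  40.] [ 0.764 -0.073  0.01 ]
blade_putter 0.24 [221. 240.  33.  25.] [0.444 0.274 0.01 ]
halfmoon_putter 0.66 [339. 130.  39.  39.] [ 0.764 -0.067  0.01 ]
square_putter 0.56 [420. 238.  34.  33.] [ 0.446 -0.287  0.01 ]
tray_narrow 0.88 [154. 248.  50.  26.] [0.426 0.462 0.01 ]
tray_narrow 0.75 [199. 185.  50.  29.] [0.606 0.341 0.01 ]
tray_narrow 0.73 [218. 303.  56.  33.] [0.27  0.282 0.01 ]
tray_round 0.64 [442. 182.  43.  34.] [ 0.607 -0.358  0.01 ]
tray_square 0.75 [384. 180.  48.  42.] [ 0.615 -0.193  0.01 ]
{'time': 0.35, 'joint_positions': array([ 1.22990600e+00,  8.74210020e-02,  1.37103738e+00,  2.41492739e-06,
        1.68359003e+00, -1.03095258e-01]), 'qvel': array([ 8.57623633e-04, -1.37828147e-03, -7.88077278e-04, -1.36317851e-03,
        5.10615145e-05, -5.40726899e-04]), 'joint_torque': array([-1.29444263e-03, -3.39510155e+01, -3.02068126e+01,  7.15515786e-02,
        2.67024455e-02, -6.72047395e-05]), 'tool_pos': array([0.12952873, 0.53443627, 0.22221363]), 'ee_rot': arr
[... 416 characters left out ...]
9994485,  0.00258075],
       [-0.98636649,  0.00961807, -0.1642822 ],
       [ 0.16424832, -0.00421801, -0.98641   ]]), array([0.12953281, 0.53446186, 1.4312618 ])) {'camera_matrix': array([[298.20156209,   0.        , 278.21644333],
       [  0.        , 298.20156209, 208.48675032],
       [  0.        ,   0.        ,   1.        ]]), 'tool_from_camera': array([[-1.74252169e-04, -9.65153983e-01, -2.61682554e-01,
         7.65903552e-02],
       [ 9.99999886e-01, -2.84259410e-04,  3.82532007e-04,
        -5.77250446e-04],
       [-4.43588019e-04, -2.61682458e-01,  9.65153923e-01,
        -1.64394445e-01],
       [ 0.00000000e+00,  0.00000000e+00,  0.00000000e+00,
         1.00000000e+00]])}
```

View pics/top2.png

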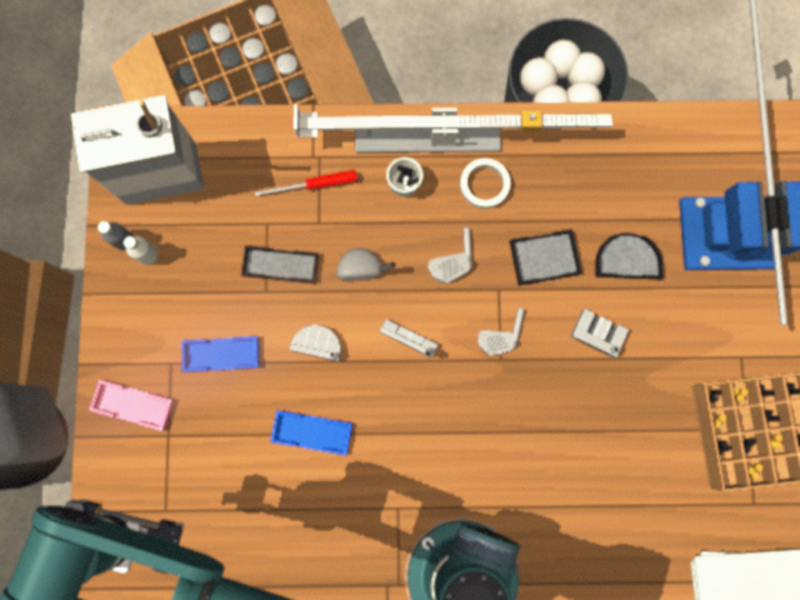

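Blade at about (410,337) in the enlarged view, half-moon at (317,342), square at (601,333). The black trays are at (281,265) narrow, (546,257) square and (630,257) round; its round side faces up (+x). I'll move the wrist camera over the blade and half-moon, squaring the tool on the way.

>>> {"op": "servo_tool", "data": {"plan": [[-1,-1,0,0,0,0.85,94],[-1,-1,0,0,0,0.85,94],[-1,-1,0,0,0,0.85,94],[-1,-1,0,0,0,0.85,94],[-1,-1,0,0,0,0.85,94],[-1,-1,0,0,0,0.85,94],[-1,-1,0,0,0,0.85,94],[-1,-1,0,0,0,0.85,94],[-1,-1,0,0,0,0.85,94],[-1,-1,0,0,0,0.85,94],[-1,-1,0,0,0,0.85,94],[-1,-1,0,0,0,0.85,94]]}}

```text
time: 1.35
tool_pos: [0.2032, 0.4138, 0.2226]
ee_rot: [3.141, -0.0, 1.567]
wrist_force: [0.9, -0.2, -0.3]
width: 0.0941
finger_force: 0.0
```

>>> {"op": "servo_tool", "data": {"plan": [[-0.85,0.9,0,0,0,0,94],[-0.85,0.9,0,0,0,0,94],[-0.85,0.9,0,0,0,0,94],[-0.85,0.9,0,0,0,0,94],[-0.85,0.9,0,0,0,0,94]]}}

```text
time: 1.77
tool_pos: [0.2943, 0.3274, 0.2226]
ee_rot: [-3.142, -0.0, 1.566]
wrist_force: [0.2, -0.1, 0.5]
width: 0.0943
finger_force: 0.0
```

>>> {"op": "servo_tool", "data": {"plan": [[-0.85,0.9,0,0,0,0,94],[-0.85,0.9,0,0,0,0,94],[-0.85,0.9,0,0,0,0,94],[-0.85,0.9,0,0,0,0,94],[-0.85,0.9,0,0,0,0,94]]}}

```text
time: 2.18
tool_pos: [0.3832, 0.2433, 0.2222]
ee_rot: [-3.141, -0.0, 1.568]
wrist_force: [-1.3, -0.2, -0.3]
width: 0.0941
finger_force: 0.0
```

>>> {"op": "servo_tool", "data": {"plan": [[-0.2,0.9,0,0,0,0,94],[-0.2,0.9,0,0,0,0,94],[-0.2,0.9,0,0,0,0,94],[-0.2,0.9,0,0,0,0,94],[-0.2,0.9,0,0,0,0,94],[-0.2,0.9,0,0,0,0,94]]}}

```text
time: 2.68
tool_pos: [0.4711, 0.2247, 0.2227]
ee_rot: [-3.141, -0.001, 1.572]
wrist_force: [-0.8, -0.8, 0.5]
width: 0.0941
finger_force: 0.0
```

Run:
```python
from h import *
o=robot.get_obs(); print(o["tool_pos"].round(4),o["ee_rot"].round(4),o["time"])
P=pose("wrist"); im=snap("wrist","w1"); import pickle; pickle.dump(P,open('w1.pkl','wb'))
cv2.imwrite('pics/w1b.png',cv2.resize(im[:,:,::-1],(800,600),interpolation=cv2.INTER_CUBIC))
for n in "blade_putter halfmoon_putter tray_narrow".split():
    for d in robot.find_in(n,"wrist")[:3]: print(n,round(d["conf"],2),np.round(d["extent"]),p2w(P,d["extent"][:2],0.01).round(3))
```

```text
[0.4711 0.2247 0.2227] [-3.1409e+00 -7.0000e-04  1.5716e+00] 2.6833
blade_putter 0.59 [267. 278.  52.  72.] [0.455 0.098 0.01 ]
halfmoon_putter 0.83 [259. 145.  59.  85.] [0.446 0.28  0.01 ]
tray_narrow 0.92 [395.  79.  87. 144.] [0.607 0.356 0.01 ]
tray_narrow 0.68 [238.  26.  61.  48.] [0.425 0.411 0.01 ]
```

View pics/w1b.png

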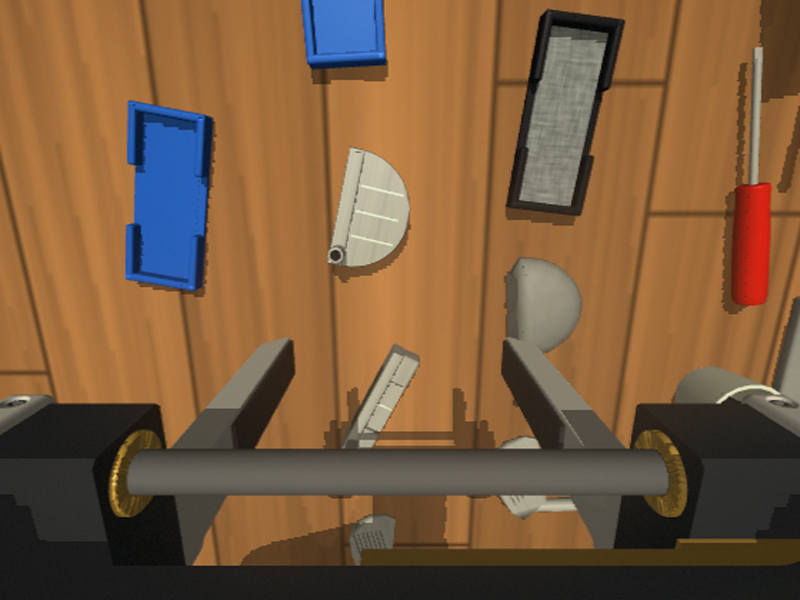

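The wrist view shows the half-moon at (370,210), with its face to the left (-x) and its socket at the bottom (-y). The narrow tray is at (565,112), and the blade near (385,400) is half hidden by the gripper. I'll shift along -y to see the blade clear, then fit silhouettes of the known shapes.

>>> {"op": "servo_tool", "data": {"plan": [[-0.9,-0.1,0,0,0,0,94],[-0.9,-0.1,0,0,0,0,94],[-0.9,-0.1,0,0,0,0,94],[-0.9,-0.1,0,0,0,0,94]]}}

```text
time: 3.22
tool_pos: [0.4621, 0.1317, 0.2231]
ee_rot: [3.14, -0.0, 1.565]
wrist_force: [0.7, 0.3, -0.1]
width: 0.0941
finger_force: 0.0
```

>>> {"op": "servo_tool", "data": {"plan": [[-0.9,-0.1,0.2,0,0,0,94],[-0.9,-0.1,0.2,0,0,0,94],[-0.9,-0.1,0.2,0,0,0,94],[-0.9,-0.1,0.2,0,0,0,94],[-0.9,-0.1,0.2,0,0,0,94],[-0.9,-0.1,0.2,0,0,0,94]]}}

```text
time: 3.72
tool_pos: [0.4529, 0.0449, 0.2031]
ee_rot: [3.14, -0.001, 1.57]
wrist_force: [0.9, -0.1, 0.1]
width: 0.0942
finger_force: 0.0
```

```bash
cat >> h.py <<'E'
from scipy.optimize import minimize
def box(x0,x1,y0,y1,z0,z1): return np.array([[x,y,z] for x in(x0,x1) for y in(y0,y1) for z in(z0,z1)])/1e3
def disk(cx,cy,r,z0,z1,a0=0,a1=2*np.pi):
    a=np.linspace(a0,a1,24); return np.array([[cx+r*np.cos(t),cy+r*np.sin(t),z] for t in a for z in(z0,z1)])/1e3
def rnd(g,z0,z1):  # half-moon footprint grown by g
    return np.vstack([box(-30-g,-18,-49-g,49+g,z0,z1),disk(-19,0,49+g,z0,z1,-np.pi/2,np.pi/2)])
MODEL={
 'blade_putter':[box(-14,14,-57.5,57.5,0,16),box(-14,-2,-57.5,57.5,0,25)],
 'halfmoon_putter':[rnd(0,0,22),disk(-23.5,-37,6.5,0,42)],
 'square_putter':[box(-30,-12,-47,47,0,26),box(-30,30,-47,47,0,14),disk(-23.5,-36,6.5,0,42)],
 'tray_narrow':[box(-31,31,-74.5,74.5,0,17)],
 'tray_round':[rnd(17,0,17)],
 'tray_square':[box(-47,47,-64,64,0,17)]}
def world(m,q):
    c,s=np.cos(q[2]),np.sin(q[2]); return m@np.array([[c,s,0],[-s,c,0],[0,0,1]])+[q[0],q[1],0]
def fit(name,P,im,q0,rad=0.11,out=None):
    S=4; c=w2p(P,[q0[0],q0[1],0.01])[0]
    rp=int(1.0*np.linalg.norm(w2p(P,[q0[0]+rad,q0[1],.01])[0]-c)); x0,y0=max(0,int(c[0])-rp),max(0,int(c[1])-rp)
    crop=im[y0:y0+2*rp,x0:x0+2*rp].astype(np.uint8)
    hsv=cv2.cvtColor(crop,cv2.COLOR_RGB2HSV)
    m=((hsv[...,1]<90)|((hsv[...,2]<45))).astype(np.uint8) if 'tray' in name else (hsv[...,1]<90).astype(np.uint8)
    n,l,st,_=cv2.connectedComponentsWithStats(m)
    cc=(c-[x0,y0]).astype(int); w=l[max(0,cc[1]-12):cc[1]+12,max(0,cc[0]-12):cc[0]+12]; w=w[w>0]
    m=(l==np.bincount(w).argmax()).astype(np.uint8)
    if 'tray' in name: m=cv2.morphologyEx(m,cv2.MORPH_CLOSE,np.ones((15,15)))
    M=cv2.resize(m*255,None,fx=S,fy=S,interpolation=cv2.INTER_LINEAR)>127
    def draw(q):
        a=np.zeros(M.shape,np.uint8)
        for p in MODEL[name]:
            uv=((w2p(P,world(p,q))-[x0,y0]+.5)*S).astype(np.float32); cv2.fillConvexPoly(a,np.round(cv2.convexHull(uv)).astype(np.int32),1)
        return a>0
    def cost(q): a=draw(q); return 1-(a&M).sum()/max(1,(a|M).sum())
    best=None
    for yaw in (q0[2],q0[2]-.25,q0[2]+.25):
        s=np.array([[q0[0],q0[1],yaw]]*4)+np.array([[0,0,0],[.012,0,0],[0,.012,0],[0,0,.15]])
        r=minimize(cost,s[0],method='Nelder-Mead',options=dict(initial_simplex=s,xatol=1e-4,fatol=1e-4))
        if best is None or r.fun<best.fun: best=r
    if out:
        a=cv2.resize(crop[:,:,::-1],None,fx=S,fy=S,interpolation=cv2.INTER_CUBIC)
        for mm,col in((draw(best.x),(0,0,255)),(M,(0,255,0))):
            cs,_=cv2.findContours(mm.astype(np.uint8),cv2.RETR_EXTERNAL,cv2.CHAIN_APPROX_NONE); cv2.drawContours(a,cs,-1,col,1)
        cv2.imwrite(f'pics/{out}.png',cv2.resize(a,(390,390)))
    return best.x.round(4),round(best.fun,3)
E
python3 - <<'E'
from h import *
import pickle
o=robot.get_obs(); print(o["tool_pos"].round(4),o["time"])
P1=pickle.load(open('w1.pkl','rb')); im1=cv2.imread('pics/w1.png')[:,:,::-1]
P=pose("wrist"); im=snap("wrist","w2")
print(fit('tray_narrow',P1,im1,[.607,.35,-.1],.12,'f1'))
print(fit('halfmoon_putter',P1,im1,[.446,.28,-.1],.08,'f2'))
print(fit('blade_putter',P,im,[.449,.093,-.5],.09,'f3'))
Pt=pose("top"); t=robot.snapshot("top")
print(fit('blade_putter',Pt,t,[.449,.093,-.5],.09,'f4'))
print(fit('halfmoon_putter',Pt,t,[.446,.28,-.1],.08))
print(fit('tray_narrow',Pt,t,[.607,.35,-.1],.12))
print(fit('tray_round',Pt,t,[.607,-.358,0],.12))
print(fit('tray_square',Pt,t,[.615,-.193,0.1],.12))
print(fit('square_putter',Pt,t,[.446,-.287,-.5],.09))
f=[cv2.imread(f'pics/f{i}.png') for i in(1,2,3)]+[cv2.resize(im[:,:,::-1],(390,292))]
f[3]=cv2.copyMakeBorder(f[3],0,98,0,0,cv2.BORDER_CONSTANT)
cv2.imwrite('pics/F.png',cv2.resize(np.vstack([np.hstack(f[:2]),np.hstack(f[2:])]),(600,600)))
E
```

```text
[0.4529 0.0449 0.2031] 3.7167
(array([ 0.6043,  0.3508, -0.1211]), np.float64(0.064))
(array([ 0.4492,  0.2747, -0.2316]), np.float64(0.017))
(array([ 0.4526,  0.0949, -0.4739]), np.float64(0.047))
(array([ 0.461 ,  0.1045, -0.4812]), np.float64(0.56))
(array([ 0.452 ,  0.2727, -0.2346]), np.float64(0.036))
(array([ 0.608 ,  0.3502, -0.1378]), np.float64(0.166))
(array([ 0.6175, -0.3532,  0.0026]), np.float64(0.13))
(array([ 0.6163, -0.1846,  0.1766]), np.float64(0.122))
(array([ 0.4616, -0.2852, -0.4586]), np.float64(0.052))
```

View pics/F.png

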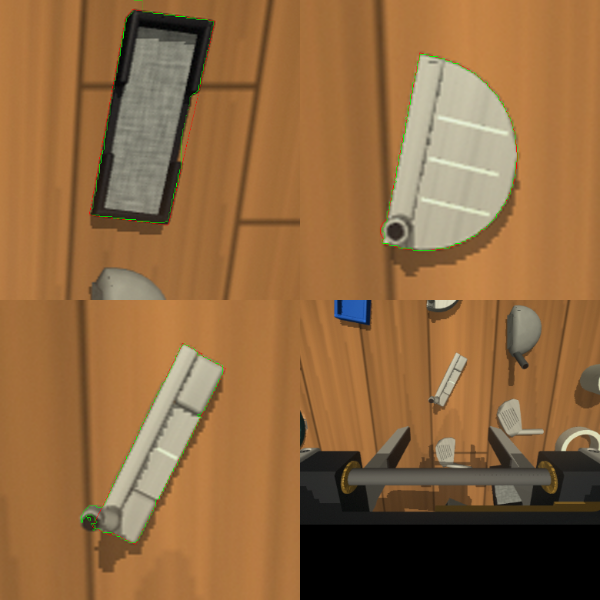

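The silhouettes fit well: blade (0.4526, 0.0949, yaw −0.474), half-moon (0.449, 0.2747, −0.232), narrow tray (0.604, 0.351, −0.121). Next I'll go over the blade.

>>> {"op": "servo_tool", "data": {"plan": [[0.5,0,0.5,0,0,0.302,60],[0.5,0,1,0,0,0.302,60],[0.5,0,1,0,0,0.302,60],[0.5,0,1,0,0,0.302,60],[0.5,0,1,0,0,0.302,60],[0.5,0,1,0,0,0.302,60],[0.5,0,1,0,0,0.302,60]]}}

```text
time: 4.4
tool_pos: [0.4537, 0.0938, 0.104]
ee_rot: [3.139, -0.002, 1.097]
wrist_force: [-0.1, 0.0, 0.4]
width: 0.0602
finger_force: 0.0
```

```bash
cat >> h.py <<'E'
def go(q,z,dyaw=np.pi/2):
    """tool shift (units 0.1 m) and turn (units pi/2) from the measured pose to a pointing-down pose over q=(x,y,yaw)"""
    o=robot.get_obs(); Rt=R.from_euler('xyz',o["ee_rot"]); d=Rt.inv().apply(np.array([q[0],q[1],z])-o["tool_pos"])*10
    w=(Rt.inv()*R.from_euler('xyz',[np.pi,0,q[2]+dyaw])).as_rotvec()/(np.pi/2)
    print("at",o["tool_pos"].round(4),o["ee_rot"].round(3),"w",round(o["width"],4),"t",round(o["time"],2)); print("shift",d.round(3),"turn",w.round(4))
E
python3 - <<'E'
from h import *
go([.4526,.0949,-.474],.019)
im=snap("wrist","w3")
E
```

```text
at [0.4537 0.0938 0.104 ] [ 3.139e+00 -2.000e-03  1.097e+00] w 0.0602 t 4.4
shift [ 0.003 -0.017  0.85 ] turn [ 0.0016 -0.0012  0.0003]
```

View pics/w3.png

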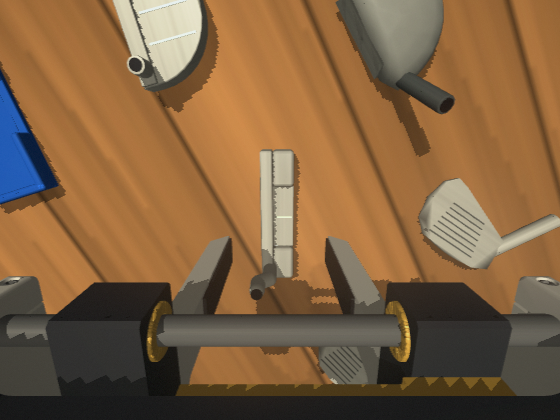

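The blade stands square between the fingers at column 279. I'll go down and close.

>>> {"op": "servo_tool", "data": {"plan": [[0,0,0.3,0,0,0,60],[0,0,0.6,0,0,0,60],[0,0,0.75,0,0,0,60],[0,0,0.82,0,0,0,60],[0,0,0.85,0,0,0,60],[0,0,0.85,0,0,0,40],[0,0,0.85,0,0,0,28],[0,0,0.85,0,0,0,15],[0,0,0.85,0,0,0,15],[0,0,0.85,0,0,0,15],[0,0,0.85,0,0,0,15],[0,0,0.85,0,0,0,15]]}}

```text
time: 5.45
tool_pos: [0.453, 0.0934, 0.0183]
ee_rot: [3.141, -0.001, 1.094]
wrist_force: [-0.4, 0.8, 3.1]
width: 0.0278
finger_force: 30.0
```

>>> {"op": "servo_tool", "data": {"plan": [[0,0,-0.05,0,0,0,15],[0,0,-0.2,0,0,0,15],[0,0,-0.4,0,0,0,15],[0,0,-0.6,0,0,0,15],[0,0,-0.8,0,0,0,15],[0,0,-0.9,0,0,0,15],[0,0,-0.95,0,0,0,15],[0,0,-0.95,0,0,0,15]]}}

```text
time: 6.12
tool_pos: [0.4528, 0.0933, 0.113]
ee_rot: [3.141, -0.001, 1.094]
wrist_force: [-0.4, -0.1, -2.8]
width: 0.0276
finger_force: 30.0
```

Run:
```python
from h import *
go([.6043,.3508,-.1211],.115); print(robot.get_obs()["finger_force"])
```

```text
at [0.4528 0.0933 0.113 ] [ 3.141e+00 -1.000e-03  1.094e+00] w 0.0276 t 6.12
shift [ 2.984  0.165 -0.018] turn [ 0.0007 -0.0003 -0.2263]
29.990002512931824
```

>>> {"op": "servo_tool", "data": {"plan": [[0.1,0,0,0,0,0,15],[0.3,0.02,0,0,0,0,15],[0.55,0.03,0,0,0,0,15],[0.8,0.05,0,0,0,0,15],[1,0.05,0,0,0,0,15]]}}

```text
time: 6.53
tool_pos: [0.5028, 0.1816, 0.1102]
ee_rot: [-3.139, 0.001, 1.094]
wrist_force: [0.5, -0.5, -2.4]
width: 0.0279
finger_force: 30.0
```

>>> {"op": "servo_tool", "data": {"plan": [[0.25,0,0,0,0,0,15],[0.5,0.02,0,0,0,0,15],[0.75,0.04,0,0,0,0,15],[1,0.05,0,0,0,0,15]]}}

```text
time: 6.87
tool_pos: [0.5527, 0.2679, 0.1097]
ee_rot: [-3.139, 0.003, 1.094]
wrist_force: [0.2, 0.0, -3.2]
width: 0.0277
finger_force: 30.0
```

>>> {"op": "servo_tool", "data": {"plan": [[0.22,0,0,0,0,-0.03,15],[0.44,0.02,0,0,0,-0.06,15],[0.62,0.04,0,0,0,-0.1,15],[0.75,0.05,0,0,0,-0.14,15],[0.75,0.06,0,0,0,-0.18,15],[0.75,0.06,0,0,0,-0.21,15],[0.75,0.06,0,0,0,-0.226,15],[0.75,0.06,0,0,0,-0.226,15],[0.75,0.06,0,0,0,-0.226,15]]}}

```text
time: 7.62
tool_pos: [0.592, 0.3306, 0.11]
ee_rot: [-3.138, 0.002, 1.449]
wrist_force: [0.7, -0.3, -3.0]
width: 0.0277
finger_force: 30.0
```

Run:
```python
from h import *
go([.6043,.3508,-.1211],.024)
P=pose("wrist"); im=snap("wrist","w4"); 
for x,y in((31,74.5),(-31,74.5),(31,-74.5),(-31,-74.5)):
    u=w2p(P,world(np.array([[x,y,17]])/1e3,[.6043,.3508,-.1211]))[0]; cv2.circle(im,(int(u[0]),int(u[1])),3,(255,0,0),1)
cv2.imwrite('pics/w4.png',im[:,:,::-1])
```

```text
at [0.592  0.3306 0.11  ] [-3.138e+00  2.000e-03  1.449e+00] w 0.0277 t 7.62
shift [0.217 0.1   0.86 ] turn [-0.002   0.001  -0.0005]
```

View pics/w4.png

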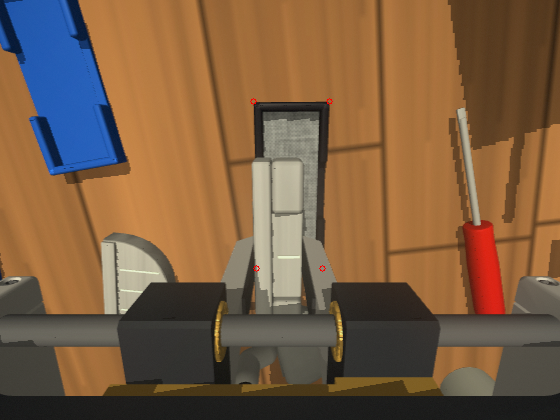

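The projected tray corners (red) sit on the rim at (253,101) and (329,101), and the blade hangs parallel to the tray. I'll centre it and lower.

>>> {"op": "servo_tool", "data": {"plan": [[0.1,0.05,0.05,0,0,0,15],[0.2,0.1,0.15,0,0,0,15],[0.2,0.1,0.3,0,0,0,15],[0.2,0.1,0.45,0,0,0,15],[0.2,0.1,0.6,0,0,0,15],[0.2,0.1,0.7,0,0,0,15],[0.2,0.1,0.77,0,0,0,15],[0.2,0.1,0.81,0,0,0,15],[0.2,0.1,0.83,0,0,0,15],[0.2,0.1,0.83,0,0,0,15]]}}

```text
time: 8.5
tool_pos: [0.6054, 0.349, 0.0296]
ee_rot: [3.141, -0.0, 1.449]
wrist_force: [-0.5, 0.3, -3.1]
width: 0.0279
finger_force: 30.0
```

Run:
```python
from h import *
go([.6043,.3508,-.1211],.0232); print(robot.get_obs()["wrist_force"])
```

```text
at [0.6054 0.349  0.0296] [ 3.141 -0.     1.449] w 0.0279 t 8.5
shift [ 0.016 -0.013  0.064] turn [ 0.0002 -0.0002 -0.0004]
[-0.5027628   0.34353521 -3.05463293]
```

>>> {"op": "servo_tool", "data": {"plan": [[0,-0.01,0.02,0,0,0,15],[0,-0.01,0.04,0,0,0,15],[0,-0.01,0.055,0,0,0,15],[0,-0.01,0.06,0,0,0,15],[0,-0.01,0.06,0,0,0,15]]}}

```text
time: 8.92
tool_pos: [0.6042, 0.349, 0.0235]
ee_rot: [-3.142, -0.0, 1.449]
wrist_force: [0.4, -1.0, -2.7]
width: 0.0275
finger_force: 30.0
```

>>> {"op": "servo_tool", "data": {"plan": [[0,0,0.005,0,0,0,15],[0,0,0.008,0,0,0,15],[0,0,0.008,0,0,0,15]]}}

```text
time: 9.17
tool_pos: [0.6043, 0.3491, 0.0234]
ee_rot: [3.141, -0.0, 1.449]
wrist_force: [-0.7, -0.5, -0.0]
width: 0.0279
finger_force: 30.0
```

The load has come off the wrist (−3 N to 0), so the blade is on the floor of the tray. I'll release and rise.

>>> {"op": "servo_tool", "data": {"plan": [[0,0,0,0,0,0,29],[0,0,0,0,0,0,33],[0,0,0,0,0,0,40],[0,0,0,0,0,0,48],[0,0,0,0,0,0,48],[0,0,0,0,0,0,48]]}}

```text
time: 9.67
tool_pos: [0.6044, 0.3491, 0.0228]
ee_rot: [3.141, -0.0, 1.449]
wrist_force: [0.2, -0.3, -0.4]
width: 0.0474
finger_force: 0.0
```

>>> {"op": "servo_tool", "data": {"plan": [[0,0,-0.1,0,0,0,48],[0,0,-0.3,0,0,0,48],[0,0,-0.6,0,0,0,48],[0,0,-0.95,0,0,0,60],[0,0,-1,0,0,0,80],[0,0,-1,0,0,0,94]]}}

```text
time: 10.17
tool_pos: [0.6065, 0.3502, 0.1286]
ee_rot: [3.133, -0.005, 1.449]
wrist_force: [0.2, -0.2, -0.0]
width: 0.0646
finger_force: 0.0
```

Run:
```python
from h import *
go([.4492,.2747,-.2316],.12)
Pt=pose("top"); t=robot.snapshot("top"); print(fit('halfmoon_putter',Pt,t,[.446,.28,-.2],.08))
```

```text
at [0.6065 0.3502 0.1286] [ 3.133 -0.005  1.449] w 0.0646 t 10.17
shift [-0.94  -1.471  0.069] turn [ 0.0051 -0.0037  0.0701]
(array([ 0.4799,  0.2955, -0.0903]), np.float64(0.645))
```

>>> {"op": "servo_tool", "data": {"plan": [[-0.2,-0.3,0,0,0,0,94],[-0.4,-0.65,0,0,0,0,94],[-0.5,-0.95,0,0,0,0,94],[-0.5,-1,0,0,0,0,94]]}}

```text
time: 10.55
tool_pos: [0.4925, 0.3093, 0.1188]
ee_rot: [-3.132, 0.005, 1.45]
wrist_force: [1.1, 0.6, -0.4]
width: 0.093
finger_force: 0.0
```

>>> {"op": "servo_tool", "data": {"plan": [[-0.25,-0.25,0,0,0,0.07,94],[-0.44,-0.45,0,0,0,0.07,94],[-0.44,-0.47,0,0,0,0.07,94],[-0.44,-0.47,0,0,0,0.07,94],[-0.44,-0.47,0,0,0,0.07,94],[-0.44,-0.47,0,0,0,0.07,94]]}}

```text
time: 11.05
tool_pos: [0.4479, 0.2741, 0.1225]
ee_rot: [3.141, -0.0, 1.339]
wrist_force: [1.2, 0.1, 0.1]
width: 0.094
finger_force: 0.0
```

Run:
```python
from h import *
go([.4492,.2747,-.2316],.0195)
P=pose("wrist"); im=snap("wrist","w5"); 
print(fit('halfmoon_putter',P,im,[.449,.275,-.23],.08))
```

```text
at [0.4479 0.2741 0.1225] [ 3.141 -0.     1.339] w 0.094 t 11.05
shift [0.009 0.011 1.03 ] turn [ 0.0002 -0.0002  0.0001]
(array([ 0.4492,  0.2743, -0.2276]), np.float64(0.019))
```

View pics/w5.png

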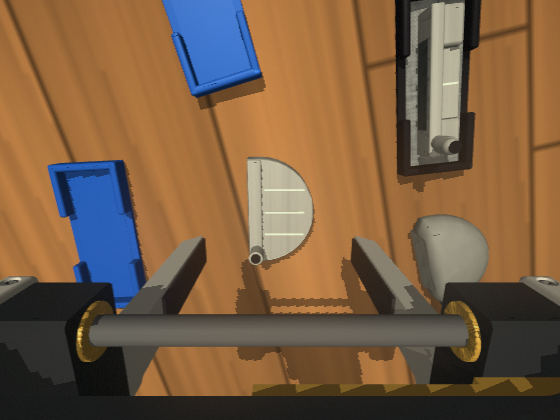

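The blade lies inside the narrow tray (440,90). The half-moon at (280,210) is centred and square to the fingers. Grasp it.

>>> {"op": "servo_tool", "data": {"plan": [[0.01,0.01,0.3,0,0,0,94],[0.01,0.01,0.6,0,0,0,94],[0.01,0.01,0.82,0,0,0,94],[0.01,0.01,0.94,0,0,0,94],[0.01,0.01,1,0,0,0,94],[0.01,0.01,1,0,0,0,94]]}}

```text
time: 11.6
tool_pos: [0.4479, 0.2742, 0.0214]
ee_rot: [-3.14, 0.001, 1.339]
wrist_force: [-0.4, -0.8, 0.3]
width: 0.0942
finger_force: 0.0
```

>>> {"op": "servo_tool", "data": {"plan": [[0,0,0.02,0,0,0,80],[0,0,0.02,0,0,0,70],[0,0,0.02,0,0,0,62],[0,0,0.02,0,0,0,50],[0,0,0.02,0,0,0,45],[0,0,0.02,0,0,0,45],[0,0,0.02,0,0,0,45],[0,0,0.02,0,0,0,45]]}}

```text
time: 12.27
tool_pos: [0.4489, 0.2745, 0.0216]
ee_rot: [3.14, -0.001, 1.339]
wrist_force: [1.4, -0.0, 2.9]
width: 0.0598
finger_force: 30.0
```

>>> {"op": "servo_tool", "data": {"plan": [[0,0,-0.05,0,0,0,45],[0,0,-0.2,0,0,0,45],[0,0,-0.4,0,0,0,45],[0,0,-0.6,0,0,0,45],[0,0,-0.8,0,0,0,45],[0,0,-0.95,0,0,0,45],[0,0,-1,0,0,0,45]]}}

```text
time: 12.85
tool_pos: [0.4486, 0.2748, 0.1227]
ee_rot: [3.14, -0.002, 1.339]
wrist_force: [-0.2, -0.3, -2.2]
width: 0.0594
finger_force: 30.0
```

Run:
```python
from h import *
go([.50,-.10,0],.14)
go([.6175,-.3532,0],.14)
```

```text
at [0.4486 0.2748 0.1227] [ 3.140e+00 -2.000e-03  1.339e+00] w 0.0594 t 12.85
shift [-3.529  1.36  -0.177] turn [ 0.0013 -0.0011 -0.1473]
at [0.4486 0.2748 0.1227] [ 3.140e+00 -2.000e-03  1.339e+00] w 0.0594 t 12.85
shift [-5.725  3.084 -0.178] turn [ 0.0013 -0.0011 -0.1473]
```

Half-moon held. I'll carry it past the irons toward the round tray and stop beside it for a close look.

>>> {"op": "servo_tool", "data": {"plan": [[-0.1,0.02,-0.1,0,0,-0.03,45],[-0.3,0.07,-0.2,0,0,-0.06,45],[-0.55,0.13,-0.25,0,0,-0.1,45],[-0.8,0.19,-0.25,0,0,-0.13,45],[-1,0.24,-0.25,0,0,-0.147,45]]}}

```text
time: 13.27
tool_pos: [0.4475, 0.1699, 0.1445]
ee_rot: [-3.139, 0.001, 1.572]
wrist_force: [-0.4, 0.2, -3.0]
width: 0.0596
finger_force: 30.0
```

>>> {"op": "servo_tool", "data": {"plan": [[-0.27,0,0,0,0,0,45],[-0.53,0,0,0,0,0,45],[-0.8,0,0,0,0,0,45],[-1,0,0,0,0,0,45]]}}

```text
time: 13.6
tool_pos: [0.447, 0.0696, 0.1439]
ee_rot: [-3.138, 0.001, 1.569]
wrist_force: [0.8, 0.8, -3.2]
width: 0.0595
finger_force: 30.0
```

>>> {"op": "servo_tool", "data": {"plan": [[-0.25,0,0,0,0,0,45],[-0.5,0,0,0,0,0,45],[-0.75,0,0,0,0,0,45],[-1,0,0,0,0,0,45]]}}

```text
time: 13.93
tool_pos: [0.4471, -0.0294, 0.144]
ee_rot: [-3.138, -0.001, 1.57]
wrist_force: [0.2, 0.3, -3.5]
width: 0.0595
finger_force: 30.0
```

>>> {"op": "servo_tool", "data": {"plan": [[-0.25,0,0,0,0,0,45],[-0.5,0,0,0,0,0,45],[-0.75,0,0,0,0,0,45],[-1,0,0,0,0,0,45]]}}

```text
time: 14.27
tool_pos: [0.4471, -0.1292, 0.1439]
ee_rot: [-3.138, -0.002, 1.57]
wrist_force: [-0.7, 0.3, -3.3]
width: 0.0596
finger_force: 30.0
```

>>> {"op": "servo_tool", "data": {"plan": [[-0.25,0.05,0,0,0,0,45],[-0.5,0.1,0,0,0,0,45],[-0.75,0.2,0,0,0,0,45],[-1,0.3,0,0,0,0,45]]}}

```text
time: 14.6
tool_pos: [0.4774, -0.2291, 0.1438]
ee_rot: [-3.139, -0.002, 1.57]
wrist_force: [0.3, -0.0, -3.1]
width: 0.0593
finger_force: 30.0
```

>>> {"op": "servo_tool", "data": {"plan": [[-0.25,0,0,0,0,0,45],[-0.5,0,0,0,0,0,45],[-0.75,0,0,0,0,0,45],[-1,0,0,0,0,0,45]]}}

```text
time: 14.93
tool_pos: [0.4773, -0.3289, 0.1434]
ee_rot: [-3.139, -0.003, 1.57]
wrist_force: [0.7, 0.1, -3.9]
width: 0.0595
finger_force: 30.0
```

>>> {"op": "servo_tool", "data": {"plan": [[-0.2,0,0,0,0,0,45],[-0.3,0,0,0,0,0,45],[-0.32,0,0,0,0,0,45],[-0.32,0,0,0,0,0,45],[-0.32,0,0,0,0,0,45]]}}

```text
time: 15.35
tool_pos: [0.4781, -0.3592, 0.1449]
ee_rot: [-3.141, -0.002, 1.571]
wrist_force: [-0.9, 0.1, -3.8]
width: 0.0594
finger_force: 30.0
```

Run:
```python
from h import *
go([.6175,-.3532,0],.14)
P=pose("wrist"); im=snap("wrist","w6"); import pickle; pickle.dump(P,open('w6.pkl','wb'))
print(fit('tray_round',P,im,[.6175,-.3532,0],.1,'f5'))
print(fit('tray_square',P,im,[.6163,-.185,.17],.1,'f6'))
f=[cv2.imread(f'pics/f{i}.png') for i in(5,6)]
cv2.imwrite('pics/F2.png',np.vstack([np.hstack(f),cv2.resize(im[:,:,::-1],(780,585))[:,:]])[:1000]) if 0 else cv2.imwrite('pics/F2.png',np.hstack([np.vstack(f)[::2,::2],cv2.resize(im[:,:,::-1],(520,390))]))
```

```text
at [ 0.4781 -0.3592  0.1449] [-3.141e+00 -2.000e-03  1.571e+00] w 0.0594 t 15.35
shift [0.06  1.394 0.048] turn [-0.0006 -0.0014  0.0001]
(array([ 0.6175, -0.3505, -0.0553]), np.float64(0.052))
(array([ 0.6149, -0.1812,  0.1642]), np.float64(0.046))
```

View pics/F2.png

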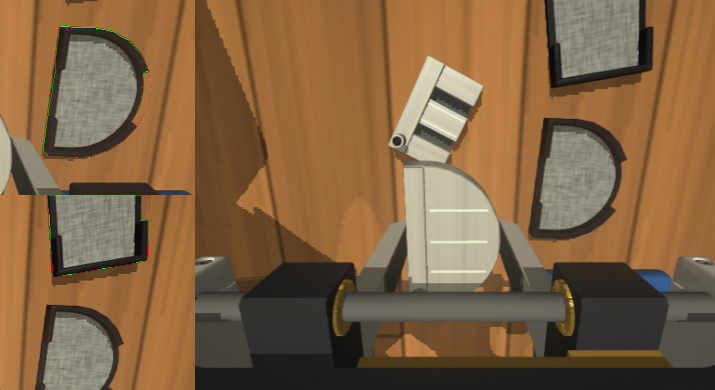

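The round tray fits at (0.6175, −0.3505, yaw −0.055). Its round side faces +x, the same way as the held head. I'll go over it and lower.

>>> {"op": "servo_tool", "data": {"plan": [[0.01,0.1,0,0,0,0.01,45],[0.03,0.3,0,0,0,0.02,45],[0.05,0.55,0,0,0,0.03,45],[0.07,0.8,0,0,0,0.035,45],[0.09,0.95,0,0,0,0.035,45],[0.09,1,0,0,0,0.035,45]]}}

```text
time: 15.9
tool_pos: [0.5806, -0.3492, 0.1454]
ee_rot: [3.141, -0.001, 1.519]
wrist_force: [-0.8, 0.2, -3.2]
width: 0.0592
finger_force: 30.0
```

>>> {"op": "servo_tool", "data": {"plan": [[0,0.15,0.1,0,0,0,45],[0,0.3,0.25,0,0,0,45],[0,0.38,0.4,0,0,0,45],[0,0.38,0.55,0,0,0,45],[0,0.38,0.65,0,0,0,45],[0,0.38,0.7,0,0,0,45],[0,0.38,0.7,0,0,0,45],[0,0.38,0.7,0,0,0,45]]}}

```text
time: 16.57
tool_pos: [0.6157, -0.3538, 0.0758]
ee_rot: [-3.141, -0.0, 1.515]
wrist_force: [-0.2, -0.8, -3.6]
width: 0.0597
finger_force: 30.0
```

Run:
```python
from h import *
q=[.6175,-.3505,-.0553]
go(q,.0266)
P=pose("wrist"); im=snap("wrist","w7").copy()
for g in (10,17):
  uv=w2p(P,world(rnd(g,17,17),q)); cv2.polylines(im,[cv2.convexHull(uv.astype(np.float32)).astype(np.int32)],True,(255,0,0),1)
cv2.imwrite('pics/w7.png',im[:,:,::-1])
```

```text
at [ 0.6157 -0.3538  0.0758] [-3.141 -0.     1.515] w 0.0597 t 16.57
shift [0.034 0.016 0.492] turn [-0.0002 -0.0001 -0.0004]
```

View pics/w7.png

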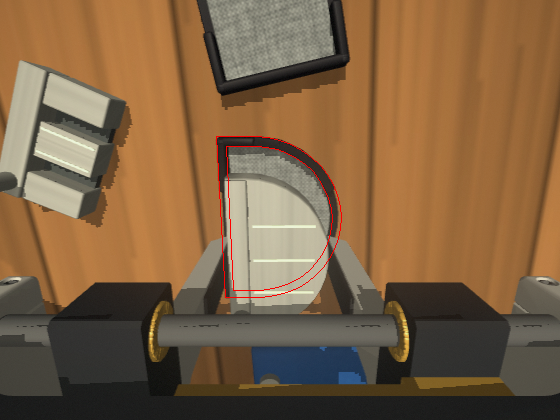

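The projected rim outlines lie on the real tray (corner at (218,138)). Lower with the small correction.

>>> {"op": "servo_tool", "data": {"plan": [[0.03,0.01,0.08,0,0,0,45],[0.03,0.01,0.2,0,0,0,45],[0.03,0.01,0.3,0,0,0,45],[0.03,0.01,0.38,0,0,0,45],[0.03,0.01,0.43,0,0,0,45],[0.03,0.01,0.46,0,0,0,45],[0.03,0.01,0.46,0,0,0,45],[0.03,0.01,0.46,0,0,0,45]]}}

```text
time: 17.28
tool_pos: [0.6174, -0.3508, 0.0295]
ee_rot: [3.142, -0.0, 1.515]
wrist_force: [-0.0, -0.4, -3.7]
width: 0.0597
finger_force: 30.0
```

>>> {"op": "servo_tool", "data": {"plan": [[0,0,0.01,0,0,0,45],[0,0,0.02,0,0,0,45],[0,0,0.025,0,0,0,45],[0,0,0.025,0,0,0,45]]}}

```text
time: 17.62
tool_pos: [0.6174, -0.3508, 0.0274]
ee_rot: [3.141, 0.0, 1.515]
wrist_force: [0.2, 0.4, -3.1]
width: 0.0596
finger_force: 30.0
```

>>> {"op": "servo_tool", "data": {"plan": [[0,0,0.007,0,0,0,45],[0,0,0.01,0,0,0,45],[0,0,0.01,0,0,0,45]]}}

```text
time: 17.87
tool_pos: [0.6175, -0.3509, 0.0267]
ee_rot: [3.141, 0.0, 1.515]
wrist_force: [-0.5, 1.3, -1.8]
width: 0.0593
finger_force: 30.0
```

>>> {"op": "servo_tool", "data": {"plan": [[0,0,0.005,0,0,0,45],[0,0,0.008,0,0,0,45],[0,0,0.008,0,0,0,45]]}}

```text
time: 18.12
tool_pos: [0.6175, -0.3509, 0.0266]
ee_rot: [3.141, 0.0, 1.515]
wrist_force: [-3.1, 1.5, 4.4]
width: 0.0596
finger_force: 30.0
```

It's seated (+4 N). Release, rise, and measure the square mallet from the earlier view.

>>> {"op": "servo_tool", "data": {"plan": [[0,0,0,0,0,0,61],[0,0,0,0,0,0,65],[0,0,0,0,0,0,72],[0,0,0,0,0,0,78],[0,0,0,0,0,0,78],[0,0,0,0,0,0,78]]}}

```text
time: 18.62
tool_pos: [0.6173, -0.3508, 0.0251]
ee_rot: [-3.142, -0.0, 1.515]
wrist_force: [-0.4, 0.3, -0.1]
width: 0.078
finger_force: 0.0
```

>>> {"op": "servo_tool", "data": {"plan": [[0,0,-0.1,0,0,0,78],[0,0,-0.3,0,0,0,78],[0,0,-0.6,0,0,0,78],[0,0,-0.9,0,0,0,94],[0,0,-1,0,0,0,94],[0,0,-1,0,0,0,94]]}}

```text
time: 19.12
tool_pos: [0.6194, -0.3522, 0.1311]
ee_rot: [3.133, 0.005, 1.515]
wrist_force: [-0.4, 0.6, 1.2]
width: 0.0928
finger_force: 0.0
```

Run:
```python
from h import *
import pickle
P1=pickle.load(open('w6.pkl','rb')); im1=cv2.imread('pics/w6.png')[:,:,::-1]
MODEL['square_putter']=[box(-30,-12,-47,47,0,26),box(-30,30,-47,47,0,20),disk(-23.5,-36,6.5,0,42)]
r=fit('square_putter',P1,im1,[.4616,-.285,-.46],.075); print(r)
go(r[0],.12)
```

```text
(array([ 0.4587, -0.2808, -0.4658]), np.float64(0.249))
at [ 0.6194 -0.3522  0.1311] [3.133 0.005 1.515] w 0.0928 t 19.12
shift [ 0.624 -1.645  0.094] turn [0.0059 0.002  0.2612]
```

>>> {"op": "servo_tool", "data": {"plan": [[0.1,-0.3,0,0,0,0,94],[0.2,-0.65,0,0,0,0,94],[0.3,-0.95,0,0,0,0,94],[0.3,-1,0,0,0,0,94]]}}

```text
time: 19.45
tool_pos: [0.5135, -0.3119, 0.1213]
ee_rot: [-3.133, -0.005, 1.515]
wrist_force: [0.3, -1.1, -0.8]
width: 0.0939
finger_force: 0.0
```

>>> {"op": "servo_tool", "data": {"plan": [[0.15,-0.3,0,0,0,0.26,94],[0.32,-0.6,0,0,0,0.26,94],[0.32,-0.64,0,0,0,0.26,94],[0.32,-0.64,0,0,0,0.26,94],[0.32,-0.64,0,0,0,0.26,94],[0.32,-0.64,0,0,0,0.26,94],[0.32,-0.64,0,0,0,0.26,94]]}}

```text
time: 20.03
tool_pos: [0.4572, -0.2799, 0.1246]
ee_rot: [-3.141, -0.0, 1.108]
wrist_force: [0.1, 0.9, -0.1]
width: 0.0942
finger_force: 0.0
```

Run:
```python
from h import *
P=pose("wrist"); im=snap("wrist","w8")
MODEL['square_putter']=[box(-30,-12,-47,47,0,26),box(-30,30,-13,13,0,22),box(-30,30,-47,-34,0,20),box(-30,30,34,47,0,20),disk(-23.5,-36,6.5,0,42)]
r=fit('square_putter',P,im,[.4587,-.281,-.466],.075,'f7'); print(r)
go(r[0],.0215)
f=cv2.imread('pics/f7.png'); cv2.imwrite('pics/F3.png',np.hstack([f,cv2.resize(cv2.resize(im[:,:,::-1],(410,308)),(410,390))]))
```

```text
(array([ 0.4584, -0.2818, -0.4676]), np.float64(0.212))
at [ 0.4573 -0.2799  0.1247] [-3.141 -0.     1.108] w 0.0945 t 20.08
shift [-0.012  0.02   1.032] turn [-0.0006 -0.0002  0.0028]
```

View pics/F3.png

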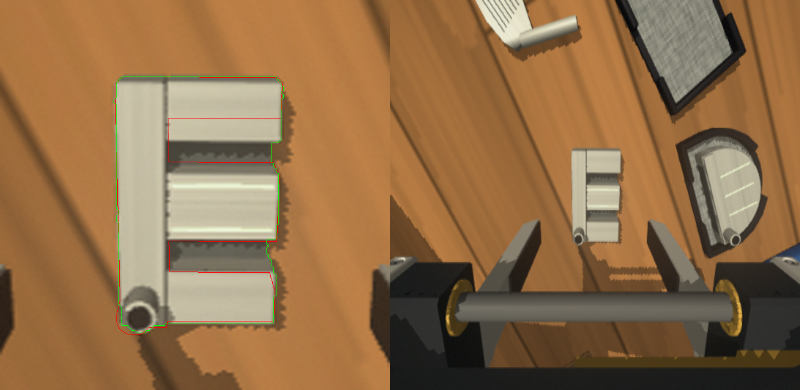

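The fit outlines the square mallet well (centre about (596,195) in the right panel). The half-moon sits inside its tray at (735,190), round back to the round side. Grasp.

>>> {"op": "servo_tool", "data": {"plan": [[-0.01,0.02,0.3,0,0,0.003,94],[-0.01,0.02,0.6,0,0,0.003,94],[-0.01,0.02,0.82,0,0,0.003,94],[-0.01,0.02,0.94,0,0,0.003,94],[-0.01,0.02,1,0,0,0.003,94],[-0.01,0.02,1,0,0,0.003,94]]}}

```text
time: 20.58
tool_pos: [0.4579, -0.2812, 0.024]
ee_rot: [-3.139, -0.001, 1.102]
wrist_force: [-1.3, -0.2, -0.3]
width: 0.094
finger_force: 0.0
```

>>> {"op": "servo_tool", "data": {"plan": [[0,0,0.02,0,0,0,80],[0,0,0.02,0,0,0,70],[0,0,0.02,0,0,0,62],[0,0,0.02,0,0,0,50],[0,0,0.02,0,0,0,45],[0,0,0.02,0,0,0,45],[0,0,0.02,0,0,0,45],[0,0,0.02,0,0,0,45]]}}

```text
time: 21.25
tool_pos: [0.4587, -0.2818, 0.0241]
ee_rot: [3.14, 0.0, 1.102]
wrist_force: [-1.2, 0.6, 3.3]
width: 0.0595
finger_force: 30.0
```

>>> {"op": "servo_tool", "data": {"plan": [[0,0,-0.05,0,0,0,45],[0,0,-0.2,0,0,0,45],[0,0,-0.4,0,0,0,45],[0,0,-0.6,0,0,0,45],[0,0,-0.8,0,0,0,45],[0,0,-0.95,0,0,0,45],[0,0,-1,0,0,0,45]]}}

```text
time: 21.83
tool_pos: [0.459, -0.282, 0.1253]
ee_rot: [3.139, 0.0, 1.102]
wrist_force: [-0.2, -0.0, -3.6]
width: 0.0593
finger_force: 30.0
```

Run:
```python
from h import *
go([.49,-.24,.1642],.14)
```

```text
at [ 0.459  -0.282   0.1253] [3.139 0.    1.102] w 0.0593 t 21.83
shift [ 0.515  0.088 -0.147] turn [ 0.0015  0.0008 -0.4029]
```

>>> {"op": "servo_tool", "data": {"plan": [[0.05,0.01,-0.05,0,0,-0.05,45],[0.15,0.03,-0.1,0,0,-0.11,45],[0.3,0.05,-0.15,0,0,-0.18,45],[0.42,0.07,-0.15,0,0,-0.25,45],[0.5,0.09,-0.15,0,0,-0.32,45],[0.51,0.09,-0.15,0,0,-0.37,45],[0.51,0.09,-0.15,0,0,-0.4,45],[0.51,0.09,-0.15,0,0,-0.403,45],[0.51,0.09,-0.15,0,0,-0.403,45]]}}

```text
time: 22.58
tool_pos: [0.4887, -0.2396, 0.1367]
ee_rot: [-3.139, -0.002, 1.734]
wrist_force: [0.7, 0.1, -4.3]
width: 0.0596
finger_force: 30.0
```

Run:
```python
from h import *
P=pose("wrist"); im=snap("wrist","w9")
r=fit('tray_square',P,im,[.615,-.182,.17],.1,'f8'); print(r)
go(r[0],.14)
f=cv2.imread('pics/f8.png'); cv2.imwrite('pics/F4.png',np.hstack([f,cv2.resize(im[:,:,::-1],(410,390))]))
```

```text
(array([ 0.6143, -0.182 ,  0.1623]), np.float64(0.054))
at [ 0.4888 -0.2398  0.1371] [-3.140e+00 -2.000e-03  1.734e+00] w 0.0596 t 22.63
shift [ 0.367  1.332 -0.031] turn [-0.0011 -0.0011  0.0005]
```

View pics/F4.png

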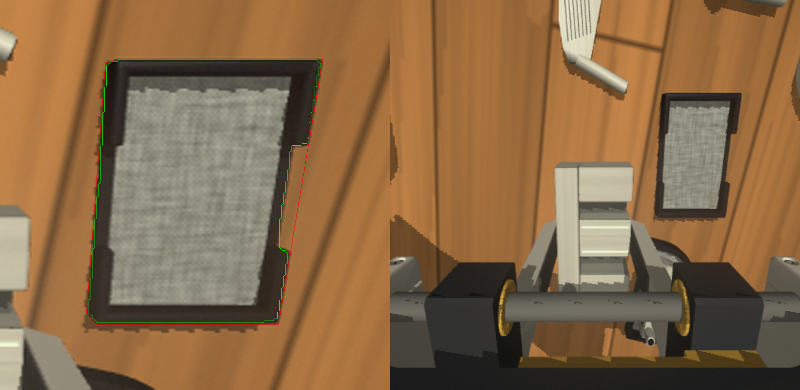

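The square tray fits at (0.6143, −0.182, yaw 0.162). I'll move over it and lower.

>>> {"op": "servo_tool", "data": {"plan": [[0.04,0.1,0,0,0,0,45],[0.1,0.3,0,0,0,0,45],[0.18,0.55,0,0,0,0,45],[0.26,0.8,0,0,0,0,45],[0.33,0.95,0,0,0,0,45],[0.37,1,0,0,0,0,45]]}}

```text
time: 23.13
tool_pos: [0.5843, -0.1854, 0.1378]
ee_rot: [3.14, -0.001, 1.737]
wrist_force: [0.5, 0.1, -3.6]
width: 0.0597
finger_force: 30.0
```

>>> {"op": "servo_tool", "data": {"plan": [[0,0.12,0.1,0,0,0,45],[0,0.25,0.25,0,0,0,45],[0,0.32,0.4,0,0,0,45],[0,0.33,0.52,0,0,0,45],[0,0.33,0.6,0,0,0,45],[0,0.33,0.62,0,0,0,45],[0,0.33,0.62,0,0,0,45],[0,0.33,0.62,0,0,0,45]]}}

```text
time: 23.8
tool_pos: [0.6144, -0.1823, 0.0769]
ee_rot: [3.141, 0.0, 1.734]
wrist_force: [0.4, -0.7, -3.3]
width: 0.0601
finger_force: 30.0
```

Run:
```python
from h import *
q=[.6143,-.182,.1623]
go(q,.0291)
P=pose("wrist"); im=snap("wrist","w10").copy()
for g in (-7,0):
  uv=w2p(P,world(box(-47-g,47+g,-64-g,64+g,17,17),q)); cv2.polylines(im,[cv2.convexHull(uv.astype(np.float32)).astype(np.int32)],True,(255,0,0),1)
cv2.imwrite('pics/w10.png',im[:,:,::-1])
```

```text
at [ 0.6144 -0.1823  0.0769] [3.141 0.    1.734] w 0.0601 t 23.8
shift [ 0.003 -0.     0.478] turn [0.0003 0.0002 0.0009]
```

View pics/w10.png

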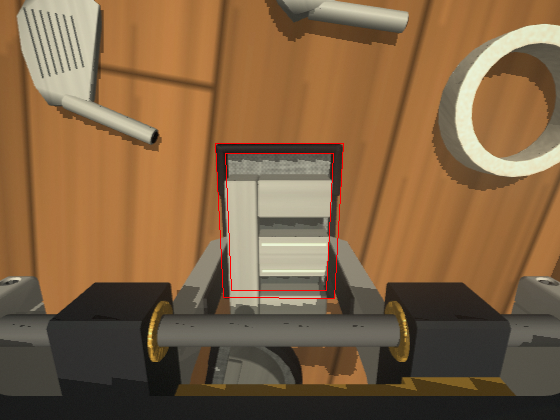

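The rim outline matches the tray, with its top edge at row 145, and the mallet is centred over it. Lower.

>>> {"op": "servo_tool", "data": {"plan": [[0,0,0.08,0,0,0,45],[0,0,0.2,0,0,0,45],[0,0,0.3,0,0,0,45],[0,0,0.38,0,0,0,45],[0,0,0.43,0,0,0,45],[0,0,0.45,0,0,0,45],[0,0,0.45,0,0,0,45],[0,0,0.45,0,0,0,45]]}}

```text
time: 24.52
tool_pos: [0.6148, -0.1819, 0.0315]
ee_rot: [3.141, 0.0, 1.735]
wrist_force: [-0.3, -0.6, -3.6]
width: 0.0598
finger_force: 30.0
```

>>> {"op": "servo_tool", "data": {"plan": [[0,0,0.01,0,0,0,45],[0,0,0.02,0,0,0,45],[0,0,0.025,0,0,0,45],[0,0,0.025,0,0,0,45]]}}

```text
time: 24.85
tool_pos: [0.6148, -0.1819, 0.0292]
ee_rot: [3.141, 0.0, 1.735]
wrist_force: [0.4, 0.8, -2.4]
width: 0.06
finger_force: 30.0
```

>>> {"op": "servo_tool", "data": {"plan": [[0,0,0.005,0,0,0,45],[0,0,0.008,0,0,0,45],[0,0,0.008,0,0,0,45]]}}

```text
time: 25.1
tool_pos: [0.6148, -0.182, 0.0292]
ee_rot: [3.141, 0.0, 1.735]
wrist_force: [-2.5, 1.0, 2.0]
width: 0.0597
finger_force: 30.0
```

The mallet is seated (−3.6 N to +2 N). Release, rise and back away for a final look.

>>> {"op": "servo_tool", "data": {"plan": [[0,0,0,0,0,0,61],[0,0,0,0,0,0,65],[0,0,0,0,0,0,72],[0,0,0,0,0,0,78],[0,0,0,0,0,0,78],[0,0,0,0,0,0,78]]}}

```text
time: 25.6
tool_pos: [0.6147, -0.1819, 0.0281]
ee_rot: [3.141, 0.0, 1.735]
wrist_force: [0.7, -0.3, -0.6]
width: 0.0779
finger_force: 0.0
```

>>> {"op": "servo_tool", "data": {"plan": [[0,0,-0.1,0,0,0,78],[0,0,-0.3,0,0,0,78],[0,0,-0.6,0,0,0,78],[0,0,-0.9,0,0,0,78],[0,0,-1,0,0,0,78],[0,0,-1,0,0,0,78]]}}

```text
time: 26.1
tool_pos: [0.6169, -0.1828, 0.1332]
ee_rot: [3.134, 0.005, 1.735]
wrist_force: [0.2, -0.6, 0.2]
width: 0.0778
finger_force: 0.0
```

>>> {"op": "servo_tool", "data": {"plan": [[0,-0.3,-0.3,0,0,0,78],[0,-0.6,-0.6,0,0,0,78],[0,-0.9,-0.9,0,0,0,78],[0,-1,-1,0,0,0,78],[0,-1,-1,0,0,0,78]]}}

```text
time: 26.52
tool_pos: [0.5155, -0.1992, 0.2311]
ee_rot: [3.137, 0.004, 1.733]
wrist_force: [0.1, 0.4, 0.7]
width: 0.078
finger_force: 0.0
```

>>> {"op": "servo_tool", "data": {"plan": [[0,-0.3,0,0,0,0,78],[0,-0.6,0,0,0,0,78],[0,-0.9,0,0,0,0,78],[0,-1,0,0,0,0,78],[0,-1,0,0,0,0,78]]}}

```text
time: 26.93
tool_pos: [0.4162, -0.2144, 0.2258]
ee_rot: [-3.14, -0.002, 1.733]
wrist_force: [0.8, -0.4, -0.8]
width: 0.0778
finger_force: 0.0
```

>>> {"op": "servo_tool", "data": {"plan": [[0,-0.3,0,0,0,0,78],[0,-0.6,0,0,0,0,78],[0,-0.9,0,0,0,0,78],[0,-1,0,0,0,0,78],[0,-1,0,0,0,0,78],[0,-1,0,0,0,0,78]]}}

```text
time: 27.43
tool_pos: [0.3198, -0.2311, 0.2275]
ee_rot: [3.141, -0.001, 1.735]
wrist_force: [0.7, -0.0, 0.3]
width: 0.0779
finger_force: 0.0
```

Run:
```python
from h import *
t=snap("top","t2")[:,:,::-1]
cv2.imwrite('pics/t2b.png',np.vstack([cv2.resize(t[155:215,160:480],(800,150),interpolation=cv2.INTER_CUBIC)]+[cv2.resize(t,(800,450))]))
```

```text
(no output)
```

View pics/t2b.png

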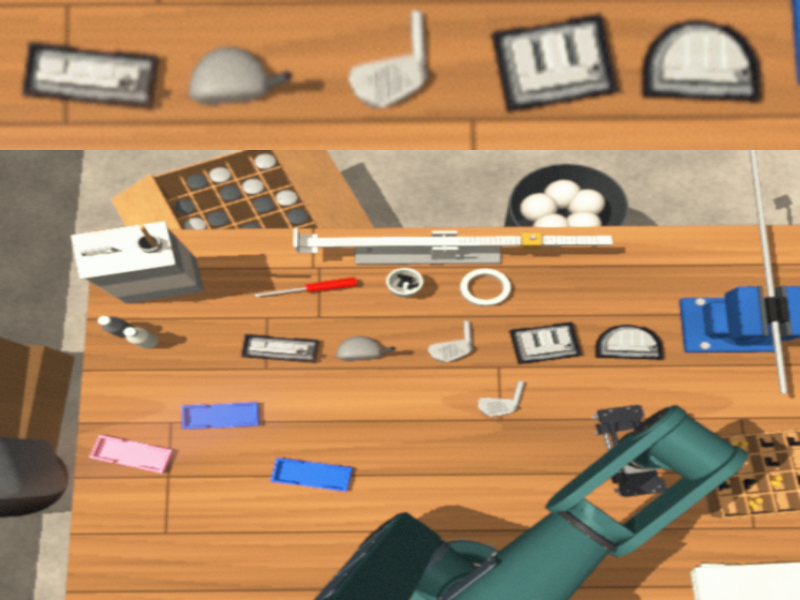

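All three heads lie inside their trays: blade (90,75), square (555,60) and half-moon (700,65) in the top strip. The irons, hybrid and tape are where they were.

```bash
python3 -c "
from bench import robot; print(robot.close_job())"
```

```text
the job is handed in; nothing more can be done
None
```

All three putter heads were set down gently in their own trays, the half-moon with its round back to the round side; the irons, hybrid and tape were left alone, and the job was handed in at about 27 s of the 102 s allowed.

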